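# Put the last finial in the covered crate's empty cell

## Task

Lift the lid off the small three-cell crate and lay it flat on the cork mat. Then take the turned finial left on the bench, the one that matches the two in the crate, and stand it upright in the cell that is empty. Set both down rather than drop them.

Things in the scene. Friction and masses are not known exactly. Their poses are not given: they have to be found in the camera images.
- empty_cell (a point): Centre of the floor (its top, 8 mm above the bench) of the one empty cell of the fixed wooden crate under the lid. Three cells in a row along this x, 64 mm apart, each 59 (x) x 80 mm inside; a like finial stands in each of the other two. Low sides and dividers, 26 mm above the bench; only the end boards past the row's two ends, 100 mm high, are tall: they carry the lid. Which cell is empty varies.
- lid_grip (a point): Centre of the handle bar on the crate's loose plywood lid (about 0.25 kg). Lid board 224 (x) x 108 x 10 mm rests on the end boards, underside 100 mm above the bench. The bar stands mid-board: 120 mm along x, 20 mm wide (y), 36 mm high. This point is 18 mm above the board's top, 28 mm above its underside.
- mat_top (a point): Centre of the top face of a cork mat fixed flat on the bench, 270 mm (its x) by 180 mm (its y), 4 mm thick, clear at the start; the lid goes here, either way round.
- finial_mid (a point): Loose turned wooden finial standing on the bench, 90 mm tall, about 80 g; point at its centre, half-way up, z along its axis. Foot disc 40 mm across, 12 mm high; neck 22 mm across, 18 to 36 mm up; drum 34 mm across, 42 to 74 mm up (grip here, clear of the crate's low walls); blunt pointed top.
Mind the look-alikes: they are no part of the job. What is shaped like the part that bears lid_grip but black is not meant. Leave any purple look-alike of the part that bears finial_mid alone.

How it is judged:
On the way:
1. the lid lies flat on the cork mat (horizontal distance between lid_grip and mat_top below 0.07 m and height (world z) of lid_grip below 0.042 m and angle between lid_grip's own z axis and vertical below 0.1 rad and contact force between the fingers and lid below 0.1 N), for 0.2 s.
At the end, for the whole second after the job is handed in: Lid flat on the mat (6 degrees), centre within 70 mm of the mat's; finial upright (10 degrees), at rest on the crate floor in the empty cell, within 16 mm along and 26 mm across the row of the cell's centre (horizontal distance between lid_grip and mat_top below 0.07 m and height (world z) of lid_grip below 0.042 m and angle between lid_grip's own z axis and vertical below 0.1 rad and x of finial_mid in the frame of empty_cell between -0.016 and 0.016 m and y of finial_mid in the frame of empty_cell between -0.026 and 0.026 m and z of finial_mid in the frame of empty_cell between 0.038 and 0.052 m and angle between finial_mid's own z axis and vertical below 0.17 rad and linear speed of each of finial, lid below 0.02 m/s); the robot touches nothing.
It fails at once if the finial is dropped from more than about 25 mm (contact force between the fingers and finial below 0.05 N and linear speed of finial above 0.7 m/s).
It fails at once if the lid is dropped from more than about 25 mm (contact force between the fingers and lid below 0.05 N and linear speed of lid above 0.7 m/s).
It also fails if it takes over 70 s, if anything falls off the work surface, if the arm or the gripper's body presses on something with over 40 N, if the wrist force passes 120 N, or if a joint passes its speed limit or range.

## Robot

A 7-joint arm with a two-finger parallel gripper is mounted at the origin on the work surface. World frame = base frame: x ahead of the robot, y to its left, z up, the work surface at z = 0. Lengths are in m, angles in rad, forces in N, time in s.
With the tool pointing down it reaches from about 0.425 to 0.825 m from the base axis. Payload 3.6 kg.
Tool frame: the origin (TCP) lies at the very end of the fingers, on their centre line; the grasp point (between the pads) lies manip.hold_point_z behind it (manip.hold_point_z is the distance from the TCP to the grasp point, in m); y points along the fingers, x is the direction in which the jaws open and shut, and the axes are right-handed (so a half turn about y gives the same grasp; the last joint's range is limited). The gripper opens to 93 mm and grips with 3 to 60 N. Pads are 15 mm wide; open, the fingers measure 128 mm over their backs; the gripper's body (75 mm by 188 mm) begins 65 mm behind the grasp point.
Start: joints at [-1.244, 0.615, -0.013, 1.423, 0.008, 1.103, -0.04], TCP at [0.225, 0.61, 0.195] pointing down, gripper open.
Joint ranges: [-3.12, 3.12], [-0.3, 2.06], [-1.34, 1.32], [0.26, 2.42], [-1.36, 4.5], [0.01, 1.98], [-2.84, 2.84]. Speed limits (rad/s): [2.79, 2.79, 3.14, 3.14, 3.14, 3.14, 3.14].

## Interface

Orientations are given as a rotation vector (axis times angle).
In Python, from workcell import manip, snapshot gives the robot as it stands.
- The arm moves only by the tool drive_tool, never from a script. Its argument "moves" is a list of rows, each an object with "dr": the turn, a rotation vector about the tool's x, y, z in degrees, a list of three; "slide": the shift along the tool's x, y, z in m, a list of three; "claw": the opening, from 0 (shut) to 1 (fully open). In form: [{"dr": [rx, ry, rz], "slide": [tx, ty, tz], "claw": claw}, ...]. A call has exactly 8 rows; each row shifts and turns the commanded pose from where the row before left it, along the tool's axes as they then stand; what a row does not reach is not made up. A row lasts 1/12 s, in which the tool goes at most 41.7 mm and 7.16 degrees, less where a joint would pass 70% of its speed; a pose out of reach is approached as far as the arm can. A call is refused whole if a number of a shift passes 0.0417 or a number of a turn 7.16, either way. A call with a gripper value outside its range is refused whole. The fingers move at their own pace and stop on an object; the grip force is fixed at half the most. Time passes only in rows, so rows that do not move let the fingers close, or fill a call up. It gives the time, the measured TCP pose, the force and the opening at its end, in the units of the state.
- manip.sense(): the state, without advancing time (a new reading comes with each control period).
- snapshot(name): name is "side" or "top"; returns a dict with "pixels" (400x640x3 uint8, blue, green, red), "fx", "fy", "cx", "cy" (pixels), "extrinsics" (4x4, takes a point from camera to world coordinates). Camera axes: x right, y down, z forward; pixel columns grow to the right and rows downward; lengths in m; the calibration is good to about 2 mm. A picture is of the moment at which its call begins. There is no depth.
- manip.close_job(): hands the job in, once; it reports no verdict.
The state is a dict: "time": time; "joint_pos": joint angles; "joint_vel": joint speeds; "effort": joint torques, N m; "ee_pos": TCP position; "orientation": TCP orientation; "contact_force": force on the tool from outside, world axes, zero at the start; "ft_torque": the same for the moment, N m; "width": opening from 0.0 (shut) to 1.0 (fully open).
Only numpy, scipy, OpenCV 4.12 (cv2) and the standard library are available. Lean on these libraries where they do the work, as an engineer would, in place of code of your own. Each camera call takes 0.05 s, during which the arm holds its last target.

## Working session

There is one attempt and no reset: what is moved stays moved. The work goes in short steps, Python scripts to look and compute and a tool call to move; the robot and the scene stay as the last step left them, time stands still between calls to the robot, and variables do not carry over. Pictures are saved under pics/ and viewed, and the job is handed in when it is done.

Besides the shell and the picture viewer there is one more tool, called in YAML: its name, and indented under it one key for each argument. drive_tool: Moves the arm, as the interface text tells. Its arguments: {"type":"object","properties":{"moves":{"type":"array","items":{"type":"object","properties":{"dr":{"type":"array","items":{"type":"number"}},"slide":{"type":"array","items":{"type":"number"}},"claw":{"type":"number"}}}}},"required":["moves"]}

```bash
ls; mkdir -p pics; cat > h.py <<'E'
import numpy as np,cv2
from workcell import manip,snapshot
from scipy.spatial.transform import Rotation as R
def load(n):
    d=np.load(f'{n}.npz'); return {k:d[k] for k in d}
def take(n,name):
    s=snapshot(n); np.savez(f'{name}.npz',**{k:np.asarray(v) for k,v in s.items()}); cv2.imwrite(f'pics/{name}.png',s['pixels']); return s
def ray(s,u,v,z):
    E=np.asarray(s['extrinsics']); d=E[:3,:3]@np.array([(u-s['cx'])/s['fx'],(v-s['cy'])/s['fy'],1.]); o=E[:3,3]
    return o+d*(z-o[2])/d[2]
def proj(s,p):
    E=np.asarray(s['extrinsics']); c=E[:3,:3].T@(np.asarray(p)-E[:3,3]); return float(s['fx']*c[0]/c[2]+s['cx']),float(s['fy']*c[1]/c[2]+s['cy'])
E
python3 - <<'E'
from h import *
np.set_printoptions(precision=4,suppress=True)
for n in('top','side'):
    s=take(n,n+'0'); print(n,s['fx'],s['cx'],s['cy'],s['extrinsics'])
print(manip.sense(), manip.hold_point_z)
E
```

```text
pics
top 435.39825087058256 319.96541921690175 198.08611972166148 [[ 0.0059 -0.9984  0.0565  0.4443]
 [-1.     -0.0059  0.0007 -0.0123]
 [-0.0003 -0.0565 -0.9984  0.9816]
 [ 0.      0.      0.      1.    ]]
side 450.7309337583277 318.16352100123135 200.13475729397763 [[ 0.7479 -0.4293  0.5063 -0.0187]
 [-0.6638 -0.4859  0.5686 -0.5908]
 [ 0.0019 -0.7613 -0.6484  0.7726]
 [ 0.      0.      0.      1.    ]]
{'time': 0.1, 'joint_pos': array([-1.2445,  0.6159, -0.0126,  1.4247,  0.0081,  1.1034, -0.0404]), 'joint_vel': array([-0.0012, -0.0015, -0.0005, -0.0039,  0.0009, -0.0021, -0.0003]), 'effort': array([  0.0011, -46.0038,   0.21  , -16.6245,  -0.0612,   0.0169,
         0.0001]), 'ee_pos': array([0.2243, 0.6093, 0.1939]), 'orientation': array([-1.3571, -0.9441,  0.9473]), 'contact_force': array([-0.5103,  0.5645,  0.1461]), 'ft_torque': array([-0.0085,  0.0053, -0.0169]), 'width': 0.9997979632978745} 0.0188
```

View pics/top0.png

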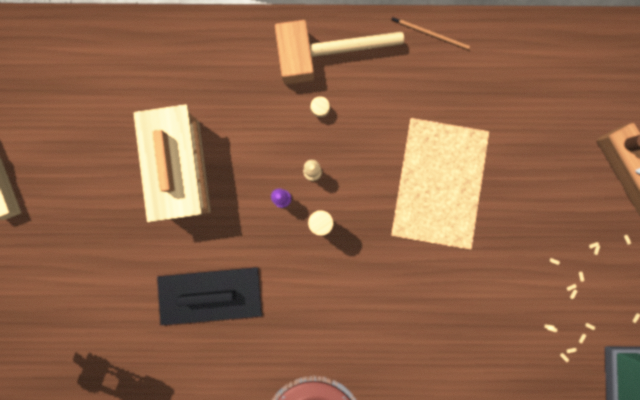

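View pics/side0.png

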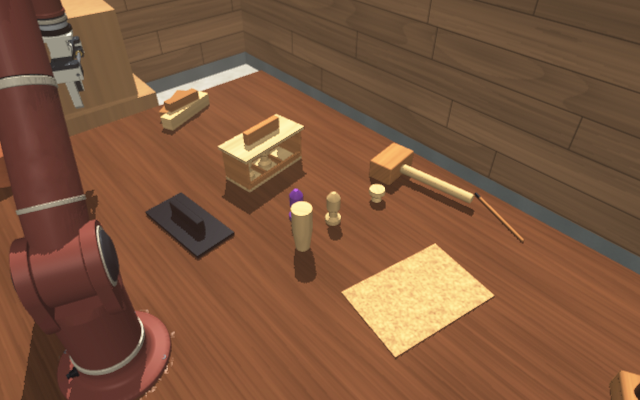

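```bash
python3 - <<'E'
from h import *
print(R.from_rotvec([-1.3571,-0.9441,0.9473]).as_matrix().round(3))
E
```

```text
[[ 0.346 -0.001 -0.938]
 [ 0.938 -0.002  0.346]
 [-0.002 -1.    -0.   ]]
```

The top view shows the lid at about (165,162), with its handle from (155,130) to (170,190), and the black decoy at (210,296). The mat is at (441,183), the beige finial at (312,170), the purple one at (281,198), and a tall cup at (320,222). I'll measure these next.

```bash
python3 - <<'E'
from h import *
np.set_printoptions(precision=4,suppress=True)
s=load('top0');im=s['pixels'].astype(np.uint8);hsv=cv2.cvtColor(im,cv2.COLOR_BGR2HSV)
for (u,v) in [(163,160),(180,160),(144,170),(441,183),(200,160),(312,170),(312,162),(100,100)]: print(u,v,im[v,u],hsv[v,u])
def blob(mask,roi):
    m=np.zeros_like(mask);x0,y0,x1,y1=roi;m[y0:y1,x0:x1]=mask[y0:y1,x0:x1]
    m=cv2.morphologyEx(m,cv2.MORPH_CLOSE,np.ones((5,5)))
    c=max(cv2.findContours(m,0,2)[0],key=cv2.contourArea);return c,cv2.minAreaRect(c)
bright=((im[...,2]>170)&(im[...,0]>60)).astype(np.uint8)*255
for name,roi,z in(('mat',(380,100,500,260),.004),('lid',(120,95,215,230),.11)):
    c,r=blob(bright,roi);b=cv2.boxPoints(r);print(name,r,b.tolist());P=np.array([ray(s,*p,z) for p in b]);print(P[:,:2],P.mean(0))
    print(np.linalg.norm(P-np.roll(P,1,0),axis=1))
E
python3 - <<'E'
import cv2
im=cv2.imread('pics/top0.png');a=cv2.resize(im[90:240,120:220],None,fx=4,fy=4,interpolation=cv2.INTER_CUBIC);cv2.imwrite('pics/z1.png',a)
im=cv2.imread('pics/side0.png');a=cv2.resize(im[100:270,200:400],None,fx=3.5,fy=3.5,interpolation=cv2.INTER_CUBIC);cv2.imwrite('pics/z2.png',a)
E
```

```text
163 160 [123 187 246] [ 16 128 246]
180 160 [169 225 245] [ 22  79 245]
144 170 [208 249 254] [ 27  46 254]
441 183 [175 236 254] [ 23  79 254]
200 160 [ 60  89 127] [ 13 135 127]
312 170 [131 180 214] [ 18  99 214]
312 162 [164 223 245] [ 22  84 245]
100 100 [ 69  95 147] [ 10 135 147]
mat ((440.36273193359375, 183.1288299560547), (83.02336883544922, 121.74620819091797), 9.246112823486328) [[389.60955810546875, 236.54110717773438], [409.17120361328125, 116.37671661376953], [491.11590576171875, 129.716552734375], [471.55426025390625, 249.88095092773438]]
[[ 0.4143 -0.168 ]
 [ 0.6868 -0.2133]
 [ 0.6572 -0.3991]
 [ 0.3857 -0.351 ]] [ 0.536  -0.2828  0.004 ]
[0.1852 0.2762 0.1881 0.2758]
lid ((167.1923370361328, 162.53848266601562), (113.49178314208984, 57.304046630859375), 82.87498474121094) [[131.7230987548828, 109.78463745117188], [188.5846405029297, 102.67694091796875], [202.6615753173828, 215.29232788085938], [145.80003356933594, 222.4000244140625]]
[[0.6708 0.3712]
 [0.6861 0.2562]
 [0.4577 0.2227]
 [0.4429 0.3361]] [0.5643 0.2966 0.11  ]
[0.2306 0.116  0.2308 0.1143]
```

View pics/z1.png

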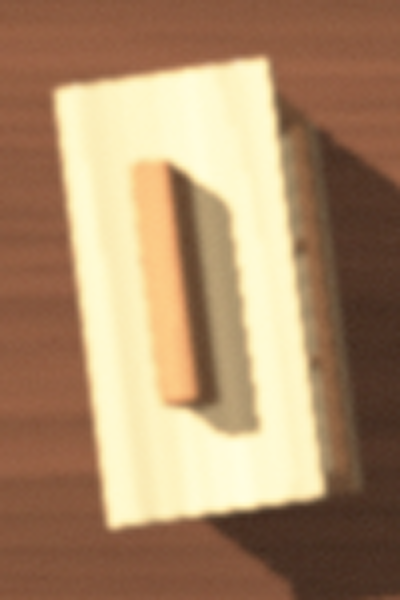

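View pics/z2.png

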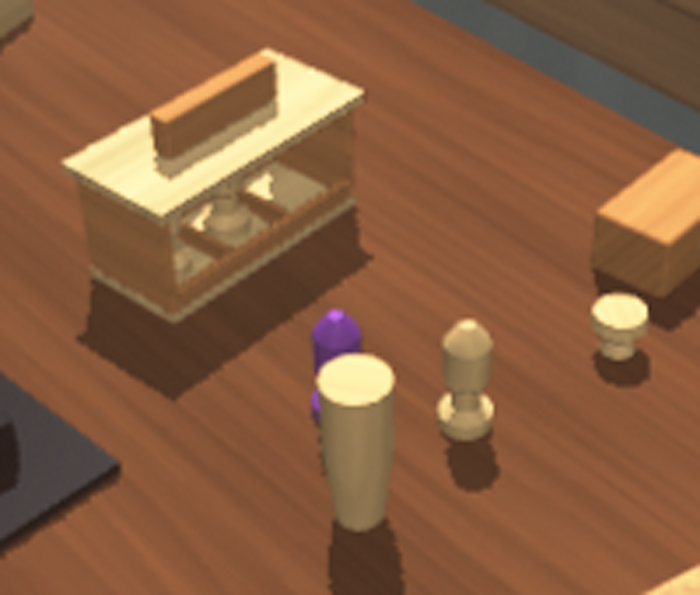

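```bash
cat >> h.py <<'E'
def go(target,yaw,pr=True):
    """target TCP xyz, yaw(deg) of tool x axis; prints tool-frame turn about y and slide after the turn"""
    st=manip.sense(); M=R.from_rotvec(st['orientation']).as_matrix()
    cur=np.degrees(np.arctan2(M[1,0],M[0,0])); d=(yaw-cur+180)%360-180
    t=np.radians(yaw); Rt=np.array([[np.cos(t),0,-np.sin(t)],[np.sin(t),0,np.cos(t)],[0,-1,0]])
    err=R.from_matrix(M.T@Rt).as_rotvec(degrees=True)
    w=np.asarray(target)-st['ee_pos']
    print('t',st['time'],'pos',st['ee_pos'].round(4),'yaw',cur.round(2),'turn',err.round(2),'| slide(now axes)',(M.T@w).round(4),'slide(after turn)',(Rt.T@w).round(4),'F',st['contact_force'].round(1),'w',round(st['width'],3))
E
python3 - <<'E'
from h import *
np.set_printoptions(precision=4,suppress=True)
s=load('top0')
P=np.array([ray(s,120+u/4-.4,90+v/4-.4,.146) for u,v in [(134,160),(168,160),(200,402),(162,406)]]);print(P,P.mean(0))
P=np.array([ray(s,120+u/4-.4,90+v/4-.4,.11) for u,v in [(54,88),(268,57),(326,495),(108,528)]]);print(P,P.mean(0))
go([.5643,.2966,.195],98.5)
for z in (0,.09):print(ray(s,312,165,z),ray(s,281,198,z))
E
```

```text
[[0.6227 0.3127 0.146 ]
 [0.6228 0.2962 0.146 ]
 [0.5052 0.2777 0.146 ]
 [0.5032 0.2959 0.146 ]] [0.5635 0.2956 0.146 ]
[[0.667  0.3683 0.11  ]
 [0.6836 0.2601 0.11  ]
 [0.4616 0.226  0.11  ]
 [0.4445 0.3346 0.11  ]] [0.5642 0.2972 0.11  ]
t 0.1 pos [0.2243 0.6093 0.1939] yaw 69.79 turn [ -0.03 -28.71  -0.13] | slide(now axes) [-0.1759 -0.0007 -0.4271] slide(after turn) [-0.3595 -0.0011 -0.29  ] F [-0.5  0.6  0.1] w 1.0
[0.5749 0.0068 0.    ] [0.4995 0.0763 0.    ]
[0.5629 0.0051 0.09  ] [0.4944 0.0682 0.09  ]
```

drive_tool:
  moves:
    - {"dr":[0,-7.16,0],"slide":[0,-0.01,0],"claw":1}
    - {"dr":[0,-7.16,0],"slide":[0,-0.01,0],"claw":1}
    - {"dr":[0,-7.16,0],"slide":[0,0,0],"claw":1}
    - {"dr":[0,-7.16,0],"slide":[0,0,0],"claw":1}
    - {"dr":[0,0,0],"slide":[-0.03,0,-0.024],"claw":1}
    - {"dr":[0,0,0],"slide":[-0.03,0,-0.024],"claw":1}
    - {"dr":[0,0,0],"slide":[-0.03,0,-0.024],"claw":1}
    - {"dr":[0,0,0],"slide":[-0.03,0,-0.024],"claw":1}

```text
time: 0.77
ee_pos: [0.338, 0.5037, 0.2144]
orientation: [-1.136, -1.316, 1.318]
contact_force: [1.0, 0.1, -0.5]
width: 1.0
```

drive_tool:
  moves:
    - {"dr":[0,0,0],"slide":[-0.03,0,-0.024],"claw":1}
    - {"dr":[0,0,0],"slide":[-0.03,0,-0.024],"claw":1}
    - {"dr":[0,0,0],"slide":[-0.03,0,-0.024],"claw":1}
    - {"dr":[0,0,0],"slide":[-0.03,0,-0.024],"claw":1}
    - {"dr":[0,0,0],"slide":[-0.03,0,-0.024],"claw":1}
    - {"dr":[0,0,0],"slide":[-0.03,0,-0.024],"claw":1}
    - {"dr":[0,0,0],"slide":[-0.03,0,-0.024],"claw":1}
    - {"dr":[0,0,0],"slide":[-0.03,0,-0.024],"claw":1}

```text
time: 1.43
ee_pos: [0.5631, 0.2943, 0.2145]
orientation: [-1.136, -1.316, 1.318]
contact_force: [1.0, 1.3, -0.1]
width: 0.997
```

```bash
python3 -c "
from h import *
go([.564,.2963,.116],98.6)"
```

```text
t 1.4333 pos [0.5631 0.2943 0.2145] yaw 98.43 turn [-0.06 -0.17 -0.02] | slide(now axes) [ 0.0018  0.0985 -0.0013] slide(after turn) [ 0.0018  0.0985 -0.0012] F [ 1.   1.3 -0.1] w 0.997
```

Descend, and close in the next call.

drive_tool:
  moves:
    - {"dr":[0,0,0],"slide":[0.002,0.02,-0.001],"claw":1}
    - {"dr":[0,0,0],"slide":[0,0.02,0],"claw":1}
    - {"dr":[0,0,0],"slide":[0,0.02,0],"claw":1}
    - {"dr":[0,0,0],"slide":[0,0.02,0],"claw":1}
    - {"dr":[0,0,0],"slide":[0,0.01,0],"claw":1}
    - {"dr":[0,0,0],"slide":[0,0.008,0],"claw":1}
    - {"dr":[0,0,0],"slide":[0,0,0],"claw":1}
    - {"dr":[0,0,0],"slide":[0,0,0],"claw":1}

```text
time: 2.1
ee_pos: [0.5631, 0.2984, 0.1173]
orientation: [-1.136, -1.317, 1.317]
contact_force: [0.1, -0.1, 0.4]
width: 1.0
```

drive_tool:
  moves:
    - {"dr":[0,0,0],"slide":[0,0,0],"claw":0}
    - {"dr":[0,0,0],"slide":[0,0,0],"claw":0}
    - {"dr":[0,0,0],"slide":[0,0,0],"claw":0}
    - {"dr":[0,0,0],"slide":[0,0,0],"claw":0}
    - {"dr":[0,0,0],"slide":[0,0,0],"claw":0}
    - {"dr":[0,0,0],"slide":[0,0,0],"claw":0}
    - {"dr":[0,0,0],"slide":[0,0,0],"claw":0}
    - {"dr":[0,0,0],"slide":[0,0,0],"claw":0}

```text
time: 2.77
ee_pos: [0.5629, 0.2982, 0.117]
orientation: [-1.136, -1.317, 1.317]
contact_force: [0.8, -1.1, 0.3]
width: 0.474
```

```bash
python3 -c "
from h import *
go([.564,.2963,.116],98.6)"
```

```text
t 2.7667 pos [0.5629 0.2982 0.117 ] yaw 98.43 turn [-0.   -0.17 -0.  ] | slide(now axes) [-0.002   0.001  -0.0008] slide(after turn) [-0.002   0.001  -0.0008] F [ 0.8 -1.1  0.3] w 0.474
```

drive_tool:
  moves:
    - {"dr":[0,0,0],"slide":[0,0,0],"claw":0}
    - {"dr":[0,0,0],"slide":[0,0,0],"claw":0}
    - {"dr":[0,0,0],"slide":[0,0,0],"claw":0}
    - {"dr":[0,0,0],"slide":[0,0,0],"claw":0}
    - {"dr":[0,0,0],"slide":[0,0,0],"claw":0}
    - {"dr":[0,0,0],"slide":[0,0,0],"claw":0}
    - {"dr":[0,0,0],"slide":[0,0,0],"claw":0}
    - {"dr":[0,0,0],"slide":[0,0,0],"claw":0}

```text
time: 3.43
ee_pos: [0.5629, 0.2981, 0.1169]
orientation: [-1.136, -1.317, 1.317]
contact_force: [0.5, -0.8, 0.1]
width: 0.207
```

drive_tool:
  moves:
    - {"dr":[0,0,0],"slide":[0,-0.005,0],"claw":0}
    - {"dr":[0,0,0],"slide":[0,-0.01,0],"claw":0}
    - {"dr":[0,0,0],"slide":[0,-0.015,0],"claw":0}
    - {"dr":[0,0,0],"slide":[0,-0.02,0],"claw":0}
    - {"dr":[0,0,0],"slide":[0,-0.02,0],"claw":0}
    - {"dr":[0,0,0],"slide":[0,-0.02,0],"claw":0}
    - {"dr":[0,0,0],"slide":[0,-0.02,0],"claw":0}
    - {"dr":[0,0,0],"slide":[0,-0.02,0],"claw":0}

```text
time: 4.1
ee_pos: [0.5626, 0.2982, 0.2486]
orientation: [-1.136, -1.317, 1.317]
contact_force: [-0.1, 0.3, -2.5]
width: 0.208
```

```bash
python3 -c "
from h import *
take('side','side1');take('top','top1')
go([.536,-.2828,.25],80.6)"
```

```text
t 4.2 pos [0.5649 0.2996 0.2515] yaw 98.43 turn [ 0.44 17.83  0.27] | slide(now axes) [-0.5719 -0.0014  0.1139] slide(after turn) [-0.5793  0.0015 -0.0667] F [ 1.1 -0.6 -2.1] w 0.207
```

View pics/side1.png

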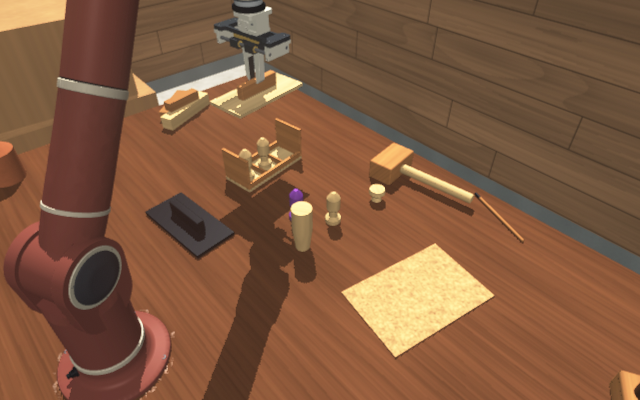

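View pics/top1.png

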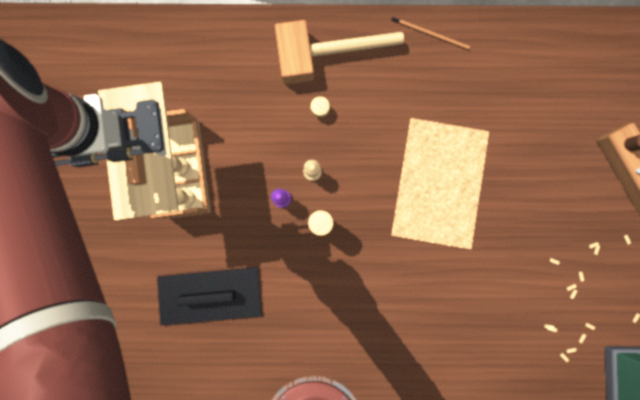

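The lid is lifted and level. The far (+x) cell is empty, and the other two cells hold finials. I'll carry the lid to the mat.

drive_tool:
  moves:
    - {"dr":[0,6,0],"slide":[0,0,0],"claw":0}
    - {"dr":[0,6,0],"slide":[0,0,0],"claw":0}
    - {"dr":[0,5.8,0],"slide":[0,0,0],"claw":0}
    - {"dr":[0,0,0],"slide":[-0.02,0,-0.002],"claw":0}
    - {"dr":[0,0,0],"slide":[-0.035,0,-0.004],"claw":0}
    - {"dr":[0,0,0],"slide":[-0.035,0,-0.004],"claw":0}
    - {"dr":[0,0,0],"slide":[-0.035,0,-0.004],"claw":0}
    - {"dr":[0,0,0],"slide":[-0.035,0,-0.004],"claw":0}

```text
time: 4.87
ee_pos: [0.5535, 0.1357, 0.2457]
orientation: [-1.281, -1.086, 1.09]
contact_force: [0.6, 0.2, -2.0]
width: 0.209
```

drive_tool:
  moves:
    - {"dr":[0,0,0],"slide":[-0.035,0,-0.004],"claw":0}
    - {"dr":[0,0,0],"slide":[-0.035,0,-0.004],"claw":0}
    - {"dr":[0,0,0],"slide":[-0.035,0,-0.004],"claw":0}
    - {"dr":[0,0,0],"slide":[-0.035,0,-0.004],"claw":0}
    - {"dr":[0,0,0],"slide":[-0.035,0,-0.004],"claw":0}
    - {"dr":[0,0,0],"slide":[-0.035,0,-0.004],"claw":0}
    - {"dr":[0,0,0],"slide":[-0.035,0,-0.004],"claw":0}
    - {"dr":[0,0,0],"slide":[-0.035,0,-0.004],"claw":0}

```text
time: 5.53
ee_pos: [0.5394, -0.1455, 0.2459]
orientation: [-1.28, -1.087, 1.089]
contact_force: [0.6, -0.9, -2.6]
width: 0.209
```

drive_tool:
  moves:
    - {"dr":[0,0,0],"slide":[-0.035,0,-0.004],"claw":0}
    - {"dr":[0,0,0],"slide":[-0.035,0,-0.004],"claw":0}
    - {"dr":[0,0,0],"slide":[-0.035,0,-0.004],"claw":0}
    - {"dr":[0,0,0],"slide":[-0.02,0,-0.003],"claw":0}
    - {"dr":[0,0,0],"slide":[-0.01,0,0],"claw":0}
    - {"dr":[0,0,0],"slide":[0,0,0],"claw":0}
    - {"dr":[0,0,0],"slide":[0,0,0],"claw":0}
    - {"dr":[0,0,0],"slide":[0,0,0],"claw":0}

```text
time: 6.2
ee_pos: [0.5341, -0.2765, 0.2465]
orientation: [-1.278, -1.092, 1.089]
contact_force: [0.3, -0.1, -2.3]
width: 0.21
```

```bash
python3 -c "
from h import *
go([.536,-.2828,.023],80.6)
take('side','side2')
st=manip.sense();print(st['joint_pos'].round(2))"
```

```text
t 6.2 pos [ 0.5341 -0.2765  0.2465] yaw 80.85 turn [-0.04  0.25  0.15] | slide(now axes) [-0.0065  0.2235 -0.003 ] slide(after turn) [-0.0059  0.2235 -0.0029] F [ 0.3 -0.1 -2.3] w 0.21
[ 0.41  0.49  0.06  1.49 -0.03  1.15  1.88]
```

View pics/side2.png

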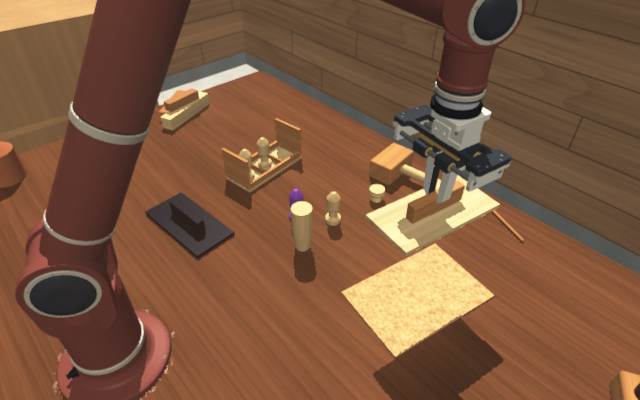

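The lid is level over the mat. I'll lower it.

drive_tool:
  moves:
    - {"dr":[0,0,0],"slide":[-0.006,0.02,-0.003],"claw":0}
    - {"dr":[0,0,0],"slide":[0,0.03,0],"claw":0}
    - {"dr":[0,0,0],"slide":[0,0.035,0],"claw":0}
    - {"dr":[0,0,0],"slide":[0,0.035,0],"claw":0}
    - {"dr":[0,0,0],"slide":[0,0.035,0],"claw":0}
    - {"dr":[0,0,0],"slide":[0,0.03,0],"claw":0}
    - {"dr":[0,0,0],"slide":[0,0.02,0],"claw":0}
    - {"dr":[0,0,0],"slide":[0,0,0],"claw":0}

```text
time: 6.92
ee_pos: [0.5328, -0.2819, 0.0375]
orientation: [-1.271, -1.086, 1.091]
contact_force: [-0.2, 0.6, -2.2]
width: 0.207
```

drive_tool:
  moves:
    - {"dr":[0,0,0],"slide":[0,0.004,0],"claw":0}
    - {"dr":[0,0,0],"slide":[0,0.004,0],"claw":0}
    - {"dr":[0,0,0],"slide":[0,0.003,0],"claw":0}
    - {"dr":[0,0,0],"slide":[0,0.003,0],"claw":0}
    - {"dr":[0,0,0],"slide":[0,0.002,0],"claw":0}
    - {"dr":[0,0,0],"slide":[0,0.002,0],"claw":0}
    - {"dr":[0,0,0],"slide":[0,0,0],"claw":0}
    - {"dr":[0,0,0],"slide":[0,0,0],"claw":0}

```text
time: 7.58
ee_pos: [0.5354, -0.2863, 0.0241]
orientation: [-1.282, -1.088, 1.088]
contact_force: [-0.9, 1.1, -2.0]
width: 0.211
```

```bash
python3 -c "
from h import *
go([.536,-.2828,.021],80.6)"
```

```text
t 7.5833 pos [ 0.5354 -0.2863  0.0241] yaw 80.62 turn [ 0.01  0.02 -0.01] | slide(now axes) [ 0.0035  0.0031 -0.    ] slide(after turn) [ 0.0035  0.0031 -0.    ] F [-0.9  1.1 -2. ] w 0.211
```

drive_tool:
  moves:
    - {"dr":[0,0,0],"slide":[0,0.001,0],"claw":0}
    - {"dr":[0,0,0],"slide":[0,0.001,0],"claw":0}
    - {"dr":[0,0,0],"slide":[0,0.001,0],"claw":0}
    - {"dr":[0,0,0],"slide":[0,0,0],"claw":0}
    - {"dr":[0,0,0],"slide":[0,0,0],"claw":0}
    - {"dr":[0,0,0],"slide":[0,0,0],"claw":0}
    - {"dr":[0,0,0],"slide":[0,0,0],"claw":0}
    - {"dr":[0,0,0],"slide":[0,0,0],"claw":0}

```text
time: 8.25
ee_pos: [0.5354, -0.2861, 0.0209]
orientation: [-1.282, -1.088, 1.088]
contact_force: [-0.1, 0.4, -2.1]
width: 0.208
```

drive_tool:
  moves:
    - {"dr":[0,0,0],"slide":[0,0.0007,0],"claw":0}
    - {"dr":[0,0,0],"slide":[0,0,0],"claw":0}
    - {"dr":[0,0,0],"slide":[0,0,0],"claw":0}
    - {"dr":[0,0,0],"slide":[0,0.0007,0],"claw":0}
    - {"dr":[0,0,0],"slide":[0,0,0],"claw":0}
    - {"dr":[0,0,0],"slide":[0,0,0],"claw":0}
    - {"dr":[0,0,0],"slide":[0,0,0],"claw":0}
    - {"dr":[0,0,0],"slide":[0,0,0],"claw":0}

```text
time: 8.92
ee_pos: [0.5355, -0.2862, 0.0208]
orientation: [-1.282, -1.088, 1.088]
contact_force: [-1.8, 0.9, 7.0]
width: 0.21
```

Contact with the mat: the vertical force went from -2 N to +7 N. I'll release slowly.

drive_tool:
  moves:
    - {"dr":[0,0,0],"slide":[0,-0.0007,0],"claw":0.0}
    - {"dr":[0,0,0],"slide":[0,0,0],"claw":0.4}
    - {"dr":[0,0,0],"slide":[0,0,0],"claw":0.4}
    - {"dr":[0,0,0],"slide":[0,0,0],"claw":0.6}
    - {"dr":[0,0,0],"slide":[0,0,0],"claw":0.6}
    - {"dr":[0,0,0],"slide":[0,0,0],"claw":0.6}
    - {"dr":[0,0,0],"slide":[0,0,0],"claw":0.6}
    - {"dr":[0,0,0],"slide":[0,0,0],"claw":0.6}

```text
time: 9.58
ee_pos: [0.5354, -0.2861, 0.0202]
orientation: [-1.282, -1.088, 1.088]
contact_force: [-0.2, -0.1, -0.0]
width: 0.594
```

drive_tool:
  moves:
    - {"dr":[0,0,0],"slide":[0,-0.01,0],"claw":0.6}
    - {"dr":[0,0,0],"slide":[0,-0.02,0],"claw":0.6}
    - {"dr":[0,0,0],"slide":[0,-0.02,0],"claw":0.6}
    - {"dr":[0,0,0],"slide":[0,-0.03,0],"claw":0.6}
    - {"dr":[0,0,0],"slide":[0,-0.03,0],"claw":0.6}
    - {"dr":[0,0,0],"slide":[0,-0.03,0],"claw":0.6}
    - {"dr":[0,0,0],"slide":[0,-0.03,0],"claw":0.6}
    - {"dr":[0,0,0],"slide":[0,-0.02,0],"claw":0.6}

```text
time: 10.25
ee_pos: [0.5364, -0.2868, 0.2146]
orientation: [-1.287, -1.09, 1.087]
contact_force: [0.6, -0.3, -0.1]
width: 0.598
```

```bash
python3 - <<'E'
from h import *
take('side','side3');take('top','top3')
go([.57,.006,.22],90)
a=cv2.imread('pics/top3.png');b=cv2.imread('pics/side3.png')
cv2.imwrite('pics/z3.png',np.vstack([cv2.resize(a[80:240,100:350],(750,480)[:2] and (500,320),interpolation=cv2.INTER_CUBIC),cv2.resize(b[110:260,200:434],(500,280) if 0 else (437,280),interpolation=cv2.INTER_CUBIC) if 0 else cv2.resize(b[110:270,200:450],(500,280),interpolation=cv2.INTER_CUBIC)]))
E
```

```text
t 10.35 pos [ 0.5378 -0.2875  0.2155] yaw 80.62 turn [ 0.54 -9.38 -0.22] | slide(now axes) [ 0.2949 -0.0055  0.016 ] slide(after turn) [ 0.2935 -0.0045 -0.0322] F [ 0.1 -0.5 -0.6] w 0.599
```

View pics/z3.png

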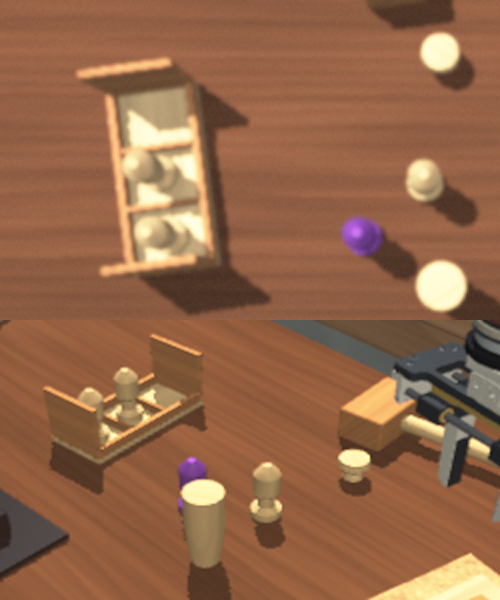

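View pics/side3.png

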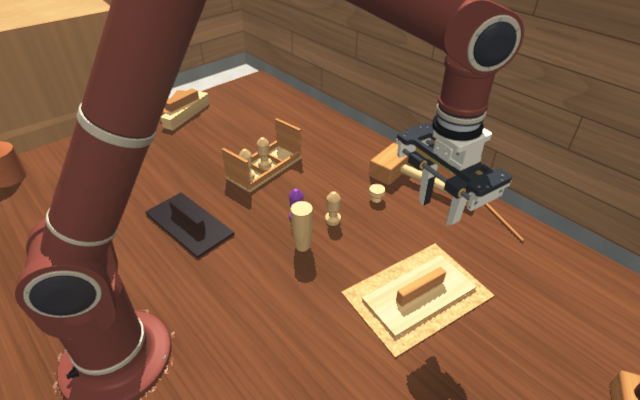

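View pics/top3.png

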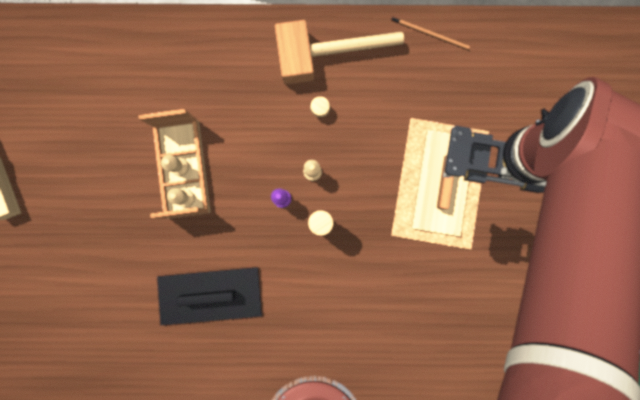

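The lid lies flat on the mat. The top view shows the empty cell at about (180,137). Next I'll locate the finial and the cell precisely.

```bash
python3 - <<'E'
from h import *
a=cv2.imread('pics/top3.png');b=cv2.imread('pics/side3.png')
I=cv2.INTER_CUBIC
cv2.imwrite('pics/z4.png',np.hstack([cv2.resize(a[100:230,130:220],None,fx=4,fy=4,interpolation=I),np.vstack([cv2.resize(a[145:195,290:340],(260,260),interpolation=I),cv2.resize(b[180:230,310:360],(260,260),interpolation=I)])]))
cv2.imwrite('pics/z5.png',cv2.resize(b[115:195,215:310],None,fx=7,fy=7,interpolation=I))
E
```

```text
(no output)
```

View pics/z4.png

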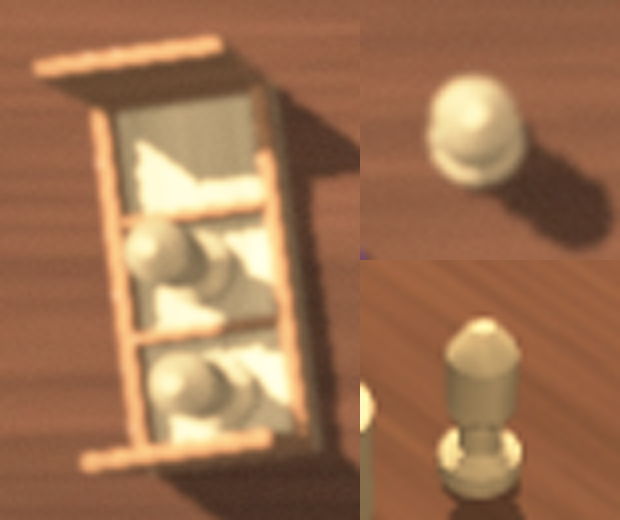

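View pics/z5.png

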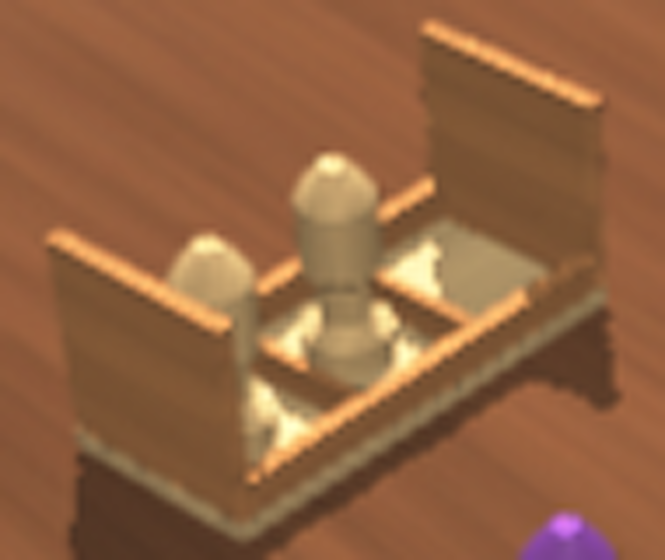

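```bash
python3 - <<'E'
from h import *
np.set_printoptions(precision=4,suppress=True)
t=load('top3');s=load('side3')
T=lambda x,y,z:ray(t,130+x/4-.4,100+y/4-.4,z)
A,B,C,D=[T(*p,.1) for p in [(38,70),(220,44),(85,462),(270,438)]]
c=(A+B+C+D)/4; ax=((A+B)-(C+D))/2; print('boards',A,B,C,D,'centre',c,'len',np.linalg.norm(ax),'yaw',np.degrees(np.arctan2(ax[1],ax[0])))
d=[T(*p,.026) for p in [(125,220),(265,205),(135,337),(280,320)]]
print('dividers',d,'mid',sum(d)/4, 'gap',np.linalg.norm(d[0]+d[1]-d[2]-d[3])/2)
u=ax/np.linalg.norm(ax);print('cell from boards',c+.064*u,'from div',sum(d)/4+.064*u)
S=lambda x,y,z:ray(s,215+x/7-.43,115+y/7-.43,z)
# side boards tops
A,B,C,D=[S(*p,.1) for p in [(427,25),(600,102),(52,236),(228,328)]]
c=(A+B+C+D)/4;ax=((A+B)-(C+D))/2;u=ax/np.linalg.norm(ax);print('side centre',c,np.linalg.norm(ax),np.degrees(np.arctan2(u[1],u[0])),'cell',c+.064*u)
def tri(pt,ps):
    f=lambda z:ray(t,*pt,z)[:2]-ray(s,*ps,z)[:2]
    zs=np.linspace(-.02,.16,181);e=[np.linalg.norm(f(z)) for z in zs];i=int(np.argmin(e));return zs[i],e[i],ray(t,*pt,zs[i]),ray(s,*ps,zs[i])
print('apex',tri((312.1,166.7),(333.4,191.5)))
print('apex z=.09', ray(t,312.1,166.7,.09),ray(s,333.4,191.5,.09))
# foot bottom edges: nearest point z=0
p=ray(t,312.1,180.8,.006);print('foot near edge top',p, 'centre',p+[.02,0,0])
# foot widths side
for p in [(.57,.004,.09),(.575,.004,.09),(.57,.004,.0)]:print(proj(t,p),proj(s,p))
# cup
print('cup',tri((320,222.5),(302,208)))
E
```

```text
boards [0.6583 0.36   0.1   ] [0.6723 0.267  0.1   ] [0.4576 0.3303 0.1   ] [0.4703 0.237  0.1   ] centre [0.5646 0.2986 0.1   ] len 0.2034823856895594 yaw 8.442905924694395
dividers [array([0.5926, 0.3407, 0.026 ]), array([0.6014, 0.2635, 0.026 ]), array([0.5277, 0.3335, 0.026 ]), array([0.5376, 0.2538, 0.026 ])] mid [0.5648 0.2979 0.026 ] gap 0.06488101551086872
cell from boards [0.6279 0.308  0.1   ] from div [0.6281 0.3073 0.026 ]
side centre [0.5651 0.2957 0.1   ] 0.20470213340863685 8.562998778888028 cell [0.6284 0.3052 0.1   ]
apex (np.float64(0.094), np.float64(0.0009446256820297677), array([0.5589, 0.0048, 0.094 ]), array([0.5594, 0.004 , 0.094 ]))
apex z=.09 [0.5594 0.0048 0.09  ] [0.5628 0.0075 0.09  ]
foot near edge top [0.5383 0.0062 0.006 ] centre [0.5583 0.0062 0.006 ]
(312.54677959948197, 161.57448798753646) (336.60019625392374, 190.92334762851678)
(312.5634604287648, 159.16457452045947) (338.11571398739676, 190.05017679126996)
(313.2347903720183, 167.14115759179347) (335.5856313493389, 218.55330526840507)
cup (np.float64(0.11900000000000001), np.float64(0.003427809969463886), array([ 0.4447, -0.0121,  0.119 ]), array([ 0.4475, -0.0141,  0.119 ]))
```

```bash
python3 -c "
from h import *
go([.5595,.0055,.12],98.5)"
```

```text
t 10.35 pos [ 0.5378 -0.2875  0.2155] yaw 80.62 turn [  0.52 -17.88  -0.26] | slide(now axes) [0.293  0.0944 0.0272] slide(after turn) [ 0.2866  0.0955 -0.0648] F [ 0.1 -0.5 -0.6] w 0.599
```

drive_tool:
  moves:
    - {"dr":[0,-6,0],"slide":[0,0,0],"claw":1}
    - {"dr":[0,-6,0],"slide":[0,0,0],"claw":1}
    - {"dr":[0,-5.9,0],"slide":[0,0,0],"claw":1}
    - {"dr":[0,0,0],"slide":[0.035,0,-0.008],"claw":1}
    - {"dr":[0,0,0],"slide":[0.035,0,-0.008],"claw":1}
    - {"dr":[0,0,0],"slide":[0.035,0,-0.008],"claw":1}
    - {"dr":[0,0,0],"slide":[0.035,0,-0.008],"claw":1}
    - {"dr":[0,0,0],"slide":[0.035,0,-0.008],"claw":1}

```text
time: 11.02
ee_pos: [0.548, -0.1054, 0.2093]
orientation: [-1.133, -1.316, 1.318]
contact_force: [0.6, 0.3, -0.2]
width: 0.998
```

drive_tool:
  moves:
    - {"dr":[0,0,0],"slide":[0.035,0,-0.008],"claw":1}
    - {"dr":[0,0,0],"slide":[0.035,0,-0.008],"claw":1}
    - {"dr":[0,0,0],"slide":[0.03,0.015,-0.008],"claw":1}
    - {"dr":[0,0,0],"slide":[0.012,0.02,0],"claw":1}
    - {"dr":[0,0,0],"slide":[0,0.03,0],"claw":1}
    - {"dr":[0,0,0],"slide":[0,0.02,0],"claw":1}
    - {"dr":[0,0,0],"slide":[0,0.01,0],"claw":1}
    - {"dr":[0,0,0],"slide":[0,0,0],"claw":1}

```text
time: 11.68
ee_pos: [0.5537, 0.007, 0.1125]
orientation: [-1.13, -1.313, 1.321]
contact_force: [0.1, 0.3, 0.0]
width: 1.0
```

```bash
python3 -c "
from h import *
go([.5595,.0055,.040],98.5);take('side','side4')"
```

```text
t 11.6833 pos [0.5537 0.007  0.1125] yaw 98.53 turn [-0.38  0.03  0.03] | slide(now axes) [-0.0023  0.0724 -0.006 ] slide(after turn) [-0.0023  0.0725 -0.0056] F [0.1 0.3 0. ] w 1.0
```

View pics/side4.png

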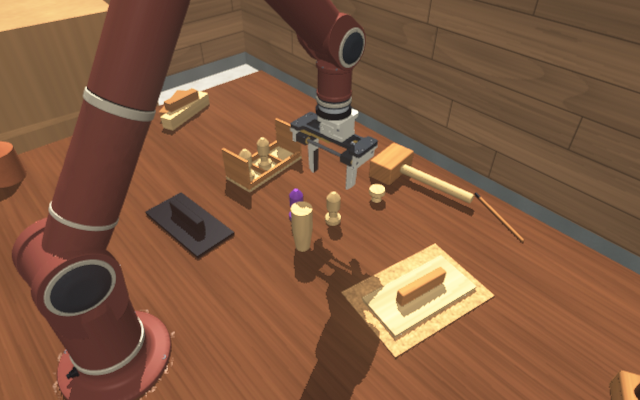

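The open jaws straddle the finial at (333,205) in the side view. I'll let the arm settle and check.

drive_tool:
  moves:
    - {"dr":[0,0,0],"slide":[0,0,0],"claw":1}
    - {"dr":[0,0,0],"slide":[0,0,0],"claw":1}
    - {"dr":[0,0,0],"slide":[0,0,0],"claw":1}
    - {"dr":[0,0,0],"slide":[0,0,0],"claw":1}
    - {"dr":[0,0,0],"slide":[0,0,0],"claw":1}
    - {"dr":[0,0,0],"slide":[0,0,0],"claw":1}
    - {"dr":[0,0,0],"slide":[0,0,0],"claw":1}
    - {"dr":[0,0,0],"slide":[0,0,0],"claw":1}

```text
time: 12.4
ee_pos: [0.5562, 0.0072, 0.1153]
orientation: [-1.135, -1.318, 1.318]
contact_force: [-0.3, 0.3, 0.2]
width: 0.998
```

```bash
python3 -c "
from h import *
go([.5595,.0055,.040],98.5)"
```

```text
t 12.4 pos [0.5562 0.0072 0.1153] yaw 98.53 turn [ 0.01  0.03 -0.  ] | slide(now axes) [-0.0022  0.0754 -0.003 ] slide(after turn) [-0.0022  0.0753 -0.0031] F [-0.3  0.3  0.2] w 0.998
```

drive_tool:
  moves:
    - {"dr":[0,0,0],"slide":[-0.002,0,-0.003],"claw":1}
    - {"dr":[0,0,0],"slide":[0,0.015,0],"claw":1}
    - {"dr":[0,0,0],"slide":[0,0.02,0],"claw":1}
    - {"dr":[0,0,0],"slide":[0,0.02,0],"claw":1}
    - {"dr":[0,0,0],"slide":[0,0.015,0],"claw":1}
    - {"dr":[0,0,0],"slide":[0,0.005,0],"claw":1}
    - {"dr":[0,0,0],"slide":[0,0,0],"claw":0}
    - {"dr":[0,0,0],"slide":[0,0,0],"claw":0}

```text
time: 13.07
ee_pos: [0.5599, 0.0056, 0.0405]
orientation: [-1.136, -1.318, 1.318]
contact_force: [0.4, 0.3, 0.3]
width: 0.903
```

drive_tool:
  moves:
    - {"dr":[0,0,0],"slide":[0,0,0],"claw":0}
    - {"dr":[0,0,0],"slide":[0,0,0],"claw":0}
    - {"dr":[0,0,0],"slide":[0,0,0],"claw":0}
    - {"dr":[0,0,0],"slide":[0,0,0],"claw":0}
    - {"dr":[0,0,0],"slide":[0,0,0],"claw":0}
    - {"dr":[0,0,0],"slide":[0,0,0],"claw":0}
    - {"dr":[0,0,0],"slide":[0,0,0],"claw":0}
    - {"dr":[0,0,0],"slide":[0,0,0],"claw":0}

```text
time: 13.73
ee_pos: [0.5594, 0.0058, 0.0403]
orientation: [-1.135, -1.318, 1.318]
contact_force: [0.1, -0.4, -0.1]
width: 0.35
```

drive_tool:
  moves:
    - {"dr":[0,0,0],"slide":[0,0,0],"claw":0}
    - {"dr":[0,0,0],"slide":[0,0,0],"claw":0}
    - {"dr":[0,0,0],"slide":[0,0,0],"claw":0}
    - {"dr":[0,0,0],"slide":[0,0,0],"claw":0}
    - {"dr":[0,0,0],"slide":[0,0,0],"claw":0}
    - {"dr":[0,0,0],"slide":[0,0,0],"claw":0}
    - {"dr":[0,0,0],"slide":[0,0,0],"claw":0}
    - {"dr":[0,0,0],"slide":[0,0,0],"claw":0}

```text
time: 14.4
ee_pos: [0.5594, 0.0057, 0.0403]
orientation: [-1.135, -1.318, 1.318]
contact_force: [-0.2, 0.3, 1.0]
width: 0.355
```

```bash
python3 -c "
from h import *
go([.628,.3065,.20],98.5);take('side','side5')"
```

```text
t 14.4 pos [0.5594 0.0057 0.0403] yaw 98.53 turn [0.   0.03 0.  ] | slide(now axes) [ 0.2873 -0.1597 -0.1125] slide(after turn) [ 0.2873 -0.1597 -0.1123] F [-0.2  0.3  1. ] w 0.355
```

View pics/side5.png

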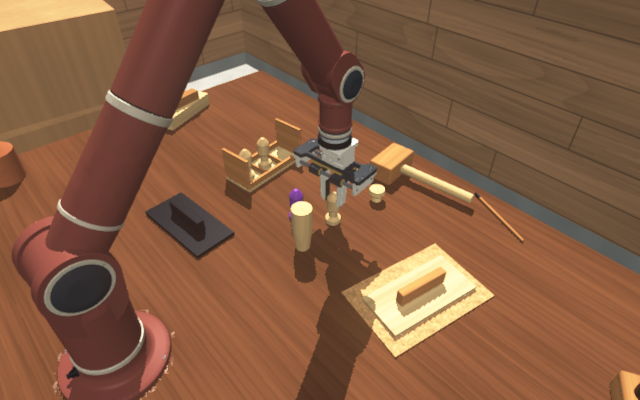

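The width of 0.355 (33 mm) matches the drum, so the finial is gripped. I'll lift and carry it.

drive_tool:
  moves:
    - {"dr":[0,0,0],"slide":[0,-0.005,0],"claw":0}
    - {"dr":[0,0,0],"slide":[0,-0.015,0],"claw":0}
    - {"dr":[0,0,0],"slide":[0,-0.025,0],"claw":0}
    - {"dr":[0,0,0],"slide":[0,-0.03,0],"claw":0}
    - {"dr":[0,0,0],"slide":[0,-0.03,0],"claw":0}
    - {"dr":[0,0,0],"slide":[0,-0.03,0],"claw":0}
    - {"dr":[0,0,0],"slide":[0,-0.02,0],"claw":0}
    - {"dr":[0,0,0],"slide":[0,-0.005,0],"claw":0}

```text
time: 15.12
ee_pos: [0.5615, 0.0055, 0.2043]
orientation: [-1.141, -1.323, 1.315]
contact_force: [1.2, -0.8, -1.2]
width: 0.351
```

drive_tool:
  moves:
    - {"dr":[0,0,0],"slide":[0.015,0,-0.006],"claw":0}
    - {"dr":[0,0,0],"slide":[0.025,0,-0.01],"claw":0}
    - {"dr":[0,0,0],"slide":[0.03,0,-0.012],"claw":0}
    - {"dr":[0,0,0],"slide":[0.03,0,-0.012],"claw":0}
    - {"dr":[0,0,0],"slide":[0.03,0,-0.012],"claw":0}
    - {"dr":[0,0,0],"slide":[0.03,0,-0.012],"claw":0}
    - {"dr":[0,0,0],"slide":[0.03,0,-0.012],"claw":0}
    - {"dr":[0,0,0],"slide":[0.03,0,-0.012],"claw":0}

```text
time: 15.78
ee_pos: [0.6131, 0.2372, 0.1984]
orientation: [-1.134, -1.315, 1.32]
contact_force: [0.1, 0.0, -0.8]
width: 0.352
```

drive_tool:
  moves:
    - {"dr":[0,0,0],"slide":[0.03,0,-0.012],"claw":0}
    - {"dr":[0,0,0],"slide":[0.025,0,-0.009],"claw":0}
    - {"dr":[0,0,0],"slide":[0.012,0,-0.003],"claw":0}
    - {"dr":[0,0,0],"slide":[0,0,0],"claw":0}
    - {"dr":[0,0,0],"slide":[0,0,0],"claw":0}
    - {"dr":[0,0,0],"slide":[0,0,0],"claw":0}
    - {"dr":[0,0,0],"slide":[0,0,0],"claw":0}
    - {"dr":[0,0,0],"slide":[0,0,0],"claw":0}

```text
time: 16.45
ee_pos: [0.6282, 0.3035, 0.2007]
orientation: [-1.138, -1.315, 1.316]
contact_force: [-0.8, -0.6, -0.7]
width: 0.351
```

```bash
python3 -c "
from h import *
take('side','side6');take('top','top6');go([.628,.3065,.0485],98.5)"
```

```text
t 16.55 pos [0.628  0.3045 0.2007] yaw 98.42 turn [ 0.02 -0.08 -0.03] | slide(now axes) [ 0.002   0.1522 -0.0003] slide(after turn) [ 0.0019  0.1522 -0.0003] F [-0.1  0.   0.1] w 0.349
```

View pics/side6.png

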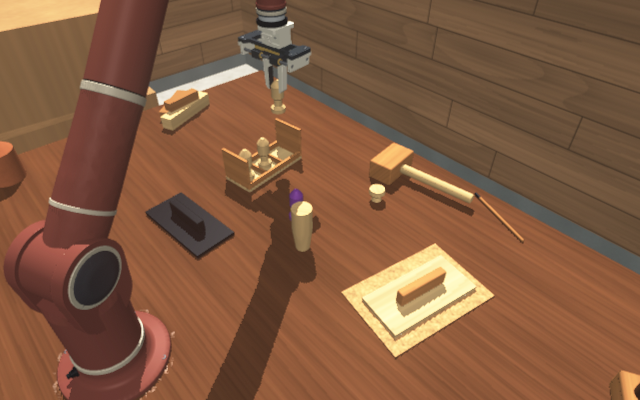

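View pics/top6.png

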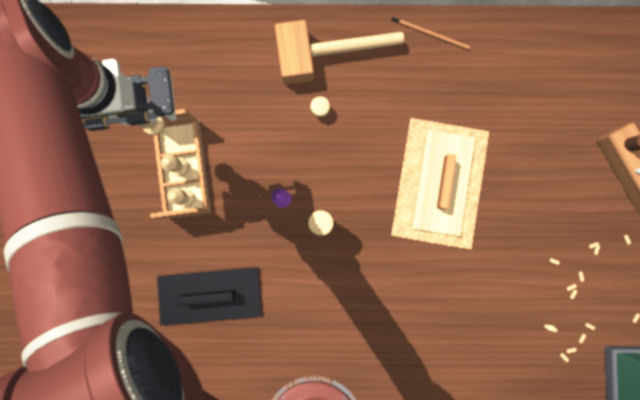

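The finial hangs upright over the far cell, with its foot at about (278,110) in the side view. I'll lower it.

drive_tool:
  moves:
    - {"dr":[0,0,0],"slide":[0.002,0.01,0],"claw":0}
    - {"dr":[0,0,0],"slide":[0,0.02,0],"claw":0}
    - {"dr":[0,0,0],"slide":[0,0.025,0],"claw":0}
    - {"dr":[0,0,0],"slide":[0,0.025,0],"claw":0}
    - {"dr":[0,0,0],"slide":[0,0.02,0],"claw":0}
    - {"dr":[0,0,0],"slide":[0,0.01,0],"claw":0}
    - {"dr":[0,0,0],"slide":[0,0,0],"claw":0}
    - {"dr":[0,0,0],"slide":[0,0,0],"claw":0}

```text
time: 17.22
ee_pos: [0.6273, 0.3081, 0.0901]
orientation: [-1.135, -1.318, 1.318]
contact_force: [0.3, -0.3, -0.2]
width: 0.35
```

```bash
python3 -c "
from h import *
s=take('side','side7');go([.628,.3065,.0485],98.5)
print(proj(s,manip.sense()['ee_pos']-[0,0,.0403]))
b=s['pixels'];cv2.imwrite('pics/z7.png',cv2.resize(b[85:205,205:335],None,fx=5,fy=5,interpolation=2))"
```

```text
t 17.2667 pos [0.6281 0.3085 0.0913] yaw 98.52 turn [0.11 0.02 0.04] | slide(now axes) [-0.002   0.0428  0.0005] slide(after turn) [-0.002   0.0428  0.0004] F [-0.6 -0.   0.5] w 0.355
(278.627584916334, 143.11850075315562)
```

View pics/z7.png

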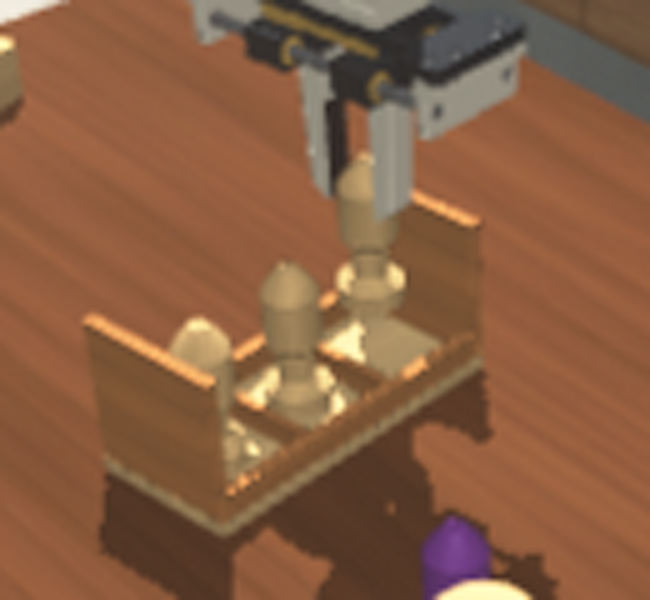

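drive_tool:
  moves:
    - {"dr":[0,0,0],"slide":[-0.002,0.008,0],"claw":0}
    - {"dr":[0,0,0],"slide":[0,0.01,0],"claw":0}
    - {"dr":[0,0,0],"slide":[0,0.01,0],"claw":0}
    - {"dr":[0,0,0],"slide":[0,0.006,0],"claw":0}
    - {"dr":[0,0,0],"slide":[0,0.004,0],"claw":0}
    - {"dr":[0,0,0],"slide":[0,0.002,0],"claw":0}
    - {"dr":[0,0,0],"slide":[0,0,0],"claw":0}
    - {"dr":[0,0,0],"slide":[0,0,0],"claw":0}

```text
time: 17.93
ee_pos: [0.6277, 0.3062, 0.0503]
orientation: [-1.135, -1.318, 1.318]
contact_force: [0.7, 0.6, -0.5]
width: 0.35
```

```bash
python3 -c "
from h import *
go([.628,.3065,.0483],98.5)"
```

```text
t 17.9333 pos [0.6277 0.3062 0.0503] yaw 98.53 turn [0.01 0.03 0.01] | slide(now axes) [ 0.0002  0.002  -0.0003] slide(after turn) [ 0.0002  0.002  -0.0003] F [ 0.7  0.6 -0.5] w 0.35
```

drive_tool:
  moves:
    - {"dr":[0,0,0],"slide":[0,0.001,0],"claw":0}
    - {"dr":[0,0,0],"slide":[0,0,0],"claw":0}
    - {"dr":[0,0,0],"slide":[0,0.0007,0],"claw":0}
    - {"dr":[0,0,0],"slide":[0,0,0],"claw":0}
    - {"dr":[0,0,0],"slide":[0,0,0],"claw":0}
    - {"dr":[0,0,0],"slide":[0,0,0],"claw":0}
    - {"dr":[0,0,0],"slide":[0,0,0],"claw":0}
    - {"dr":[0,0,0],"slide":[0,0,0],"claw":0}

```text
time: 18.6
ee_pos: [0.6276, 0.3061, 0.0486]
orientation: [-1.135, -1.318, 1.318]
contact_force: [-0.7, -0.6, -1.5]
width: 0.352
```

drive_tool:
  moves:
    - {"dr":[0,0,0],"slide":[0,0.0006,0],"claw":0}
    - {"dr":[0,0,0],"slide":[0,0,0],"claw":0}
    - {"dr":[0,0,0],"slide":[0,0,0],"claw":0}
    - {"dr":[0,0,0],"slide":[0,0.0006,0],"claw":0}
    - {"dr":[0,0,0],"slide":[0,0,0],"claw":0}
    - {"dr":[0,0,0],"slide":[0,0,0],"claw":0}
    - {"dr":[0,0,0],"slide":[0,0,0],"claw":0}
    - {"dr":[0,0,0],"slide":[0,0,0],"claw":0}

```text
time: 19.27
ee_pos: [0.6281, 0.3063, 0.0483]
orientation: [-1.136, -1.319, 1.317]
contact_force: [-1.6, 0.4, 6.4]
width: 0.348
```

Contact with the crate floor (+6 N). I'll back off slightly, then open.

drive_tool:
  moves:
    - {"dr":[0,0,0],"slide":[0,-0.0006,0],"claw":0}
    - {"dr":[0,0,0],"slide":[0,0,0],"claw":0.5}
    - {"dr":[0,0,0],"slide":[0,0,0],"claw":0.6}
    - {"dr":[0,0,0],"slide":[0,0,0],"claw":0.8}
    - {"dr":[0,0,0],"slide":[0,0,0],"claw":0.9}
    - {"dr":[0,0,0],"slide":[0,0,0],"claw":0.9}
    - {"dr":[0,0,0],"slide":[0,0,0],"claw":0.9}
    - {"dr":[0,0,0],"slide":[0,0,0],"claw":0.9}

```text
time: 19.93
ee_pos: [0.6275, 0.306, 0.0478]
orientation: [-1.135, -1.318, 1.318]
contact_force: [0.5, 0.7, 1.2]
width: 0.805
```

drive_tool:
  moves:
    - {"dr":[0,0,0],"slide":[0,-0.01,0],"claw":0.9}
    - {"dr":[0,0,0],"slide":[0,-0.02,0],"claw":0.9}
    - {"dr":[0,0,0],"slide":[0,-0.03,0],"claw":0.9}
    - {"dr":[0,0,0],"slide":[0,-0.035,0],"claw":0.9}
    - {"dr":[0,0,0],"slide":[0,-0.035,0],"claw":0.9}
    - {"dr":[0,0,0],"slide":[0,-0.035,0],"claw":0.9}
    - {"dr":[0,0,0],"slide":[0,-0.03,0],"claw":0.9}
    - {"dr":[0,0,0],"slide":[0,-0.005,0],"claw":0.9}

```text
time: 20.6
ee_pos: [0.6305, 0.3076, 0.2565]
orientation: [-1.14, -1.33, 1.308]
contact_force: [-0.0, 0.9, 0.2]
width: 0.9
```

drive_tool:
  moves:
    - {"dr":[0,0,0],"slide":[-0.02,0,0.02],"claw":0.9}
    - {"dr":[0,0,0],"slide":[-0.02,0,0.02],"claw":0.9}
    - {"dr":[0,0,0],"slide":[-0.025,0,0.02],"claw":0.9}
    - {"dr":[0,0,0],"slide":[-0.03,0,0.01],"claw":0.9}
    - {"dr":[0,0,0],"slide":[-0.03,0,0],"claw":0.9}
    - {"dr":[0,0,0],"slide":[-0.02,0,0],"claw":0.9}
    - {"dr":[0,0,0],"slide":[0,0,0],"claw":0.9}
    - {"dr":[0,0,0],"slide":[0,0,0],"claw":0.9}

```text
time: 21.27
ee_pos: [0.58, 0.1509, 0.2483]
orientation: [-1.137, -1.316, 1.316]
contact_force: [-0.1, 0.6, -0.5]
width: 0.901
```

```bash
python3 -c "
from h import *
s=take('side','side8');t=take('top','top8');go([.628,.3065,.0485],98.5)
print('expect apex top',proj(t,[.628,.3065,.098]),'side',proj(s,[.628,.3065,.098]), 'foot side',proj(s,[.628,.3065,.008]))
print('lid handle top expect',proj(t,[.536,-.2828,.050]))
b=s['pixels'];cv2.imwrite('pics/z8.png',cv2.resize(b[105:205,205:335],None,fx=5,fy=5,interpolation=2))"
```

```text
t 21.3667 pos [0.5794 0.1542 0.248 ] yaw 98.65 turn [-0.01  0.15  0.09] | slide(now axes) [ 0.143   0.1997 -0.071 ] slide(after turn) [ 0.1435  0.1995 -0.0706] F [-0.7  0.3 -0.5] w 0.902
expect apex top (165.15787896973828, 132.06187269902117) side (278.1169001563193, 129.42346187563993) foot side (279.81116046580837, 155.68003394328204)
lid handle top expect (446.28826543680344, 180.694514233423)
```

View pics/z8.png

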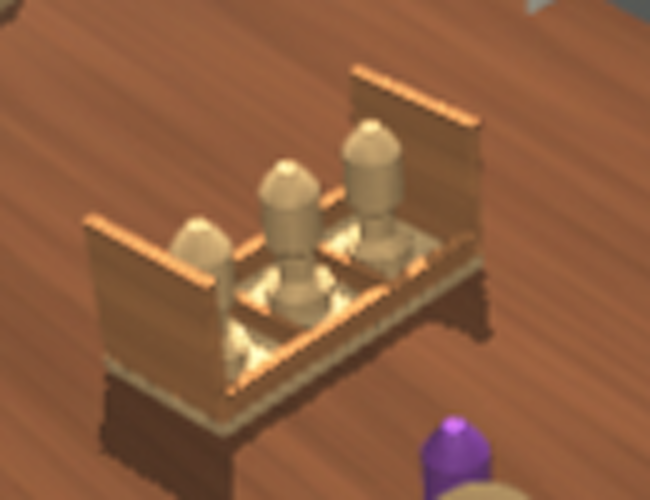

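View pics/top8.png

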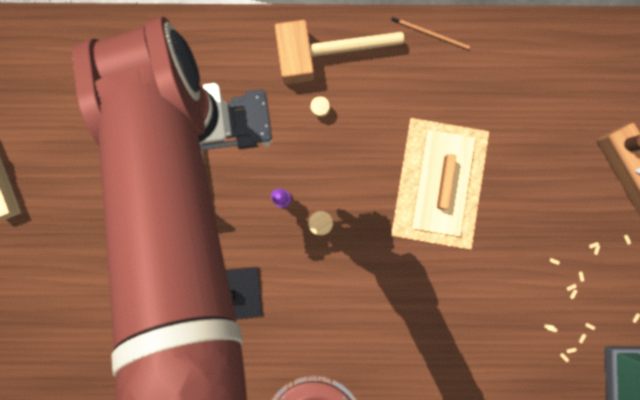

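The finial stands upright in the far cell. Its tip is at (279,129) in the side view against an expected (278,129). The lid is still flat on the mat, with its handle at (447,183) in the top view. The arm is clear, so I'm handing in.

```bash
python3 -c "
from h import *
print(manip.close_job())"
```

```text
the job is handed in; nothing more can be done
None
```

I lifted the lid off the crate and laid it flat on the cork mat. Then I stood the matching finial upright in the empty cell, the one at the far (+x) end. I handed the job in after about 21 s of robot time, well inside the 70 s limit. The hand-in reports no verdict, so these are my own checks:

- **Lid:** I released it only after feeling contact with the mat. The last measured gripper position was within about 4 mm of the mat centre. The final top view shows it lying flat inside the mat's outline.
- **Finial:** I released it only after feeling contact with the crate floor. Its tip in the final side view is within about 1 pixel (roughly 2 mm) of where it should be, and it stands upright in line with the other two finials.
- **Arm:** It was clear of everything, and I left the black lid, the purple finial and the other objects alone.
- **Not checked:** The arm blocked the crate in the final top view, so the finial's end position rests on the side view and the gripper's measured position.
- **Small disagreement:** The two cameras gave crate positions up to about 3 mm apart and a finial tip 4 mm too high. Both are well inside the tolerances.

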